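# Put the spice jar in its own hole of the graded rack

## Robot

A 6-joint arm with a two-finger parallel gripper is mounted at the origin on the work surface. World frame = base frame: x ahead of the robot, y to its left, z up, the work surface at z = 0. Lengths are in mm, angles in rad, forces in N, time in s.
With the tool pointing down it reaches from about 350 to 775 mm from the base axis. Payload 7.3 kg.
Tool frame: the origin (TCP) lies at the very end of the fingers, on their centre line; the grasp point (between the pads) lies behind it (bot.grip_point_offset is the z of the grasp point in the tool frame, in mm); z points along the fingers, y is the line along which they close (so a half turn about z gives the same grasp; the last joint's range is limited). The gripper opens to 92 mm and grips with 3 to 60 N. Pads are 19 mm wide; open, the fingers measure 130 mm over their backs; the gripper's body (75 mm by 190 mm) begins 47 mm behind the grasp point.
Start: joints at [-1.375, 0.342, 1.524, -0, 1.275, -0.146], TCP at [175.994, -494.642, 226.741] pointing down, gripper open.
Joint ranges: [-2.53, 2.53], [-0.77, 2.02], [0.04, 2.7], [-1, 4.14], [0.28, 2.66], [-3.11, 3.11]. Speed limits (rad/s): [2.57, 2.57, 3.14, 3.14, 3.14, 3.14].

## Interface

Orientations are given as [roll, pitch, yaw] about the fixed x, y, z axes, in that order (R = Rz(yaw) Ry(pitch) Rx(roll)).
In Python, from plant import bot gives the robot as it stands. The module is installed in compiled form; this text tells all that it offers.
- The arm moves only by the shell command python3 -m crank 'ROWS'. ROWS is JSON, a list that holds one entry, the list of rows, each a list of 5 numbers: the opening, from 0 (shut) to 1 (fully open), then the shift along the tool's x, y, z in cm, then the turn about the tool's z in degrees. In form: [[[claw, x, y, z, turn], ...]]. A call has exactly 10 rows; each row is the pose to reach, as a shift and turn from the pose commanded when the call began, along the tool's axes at that moment; what a row does not reach only later rows make up. A row lasts 1/10 s, in which the tool goes at most 50 mm and 8.59 degrees, less where a joint would pass 70% of its speed; a pose out of reach is approached as far as the arm can. A call with a gripper value outside its range is refused whole. The fingers move at their own pace and stop on an object; the grip force is fixed at half the most. Time passes only in rows, so rows that repeat a pose let the fingers close, or fill a call up. It gives the time, the measured TCP pose, the force, the opening and the grip force at its end, in the units of the state.
- bot.get_obs(): the state, without advancing time (a new reading comes with each control period).
- bot.capture(name): name is "scene" or "top"; returns (picture, depth): 480x640x3 uint8, red, green, blue; 480x640 float32, mm along the optical axis (not along the pixel's ray), 0 where there is no reading.
- bot.calibration(name): a dict with "vertical_fov" (degrees; the focal length in pixels is half the picture's height over the tangent of half this angle, whatever the lens; pixels are square), "cx", "cy" (the principal point, pixels), "rvec" (rotation vector, rad) and "tvec" (3), from world to camera coordinates, as OpenCV has them. Camera axes: x right, y down, z forward; pixel columns grow to the right and rows downward; lengths in mm; the calibration is good to about 2 mm. A picture is of the moment at which its call begins. calibration takes no time and is no camera call.
- bot.close_job(): hands the job in; it is judged then, once.
The state is a dict: "time": time; "joint_positions": joint angles; "dq": joint speeds; "tau": joint torques, N m; "tool_pos": TCP position; "tcp_rot": TCP orientation; "contact_force": force on the tool from outside, world axes, zero at the start; "moment": the same for the moment, N m; "grip_width": finger opening in mm; "finger_force": force on a finger pad.
Only numpy, scipy, OpenCV 4.12 (cv2) and the standard library are available. Lean on these libraries where they do the work, as an engineer would, in place of code of your own. Each camera call takes 0.05 s, during which the arm holds its last target. There are 200 camera calls.

## Task

Put the spice jar with the red lid away in the white jar rack: stand it upright in the one hole that matches its diameter, the smallest hole it drops into freely, right down on the bottom, and let go. Keep the jar upright on the way, and leave the jars with the green and the blue lid standing where they are.

Things in the scene. Friction and masses are not known exactly. Their poses are not given: they have to be found in the camera images.
- jar_red: The jar to put away: a straight-sided spice jar, reddish brown with a paper label and a red lid, standing on the worktop. 42 mm in diameter (tapering to 36 mm at the foot, lowest 5 mm), 110 mm tall (the top 20 mm is the lid, as wide as the body, over a 4 mm high, 36 mm wide neck), about 0.1 to 0.2 kg. Origin: centre of its underside; z up along its axis.
- rack: White jar rack, fixed, turned any way: block 308 (x) by 114 (y) by 46 mm high with a graded row of 4 empty round holes along y = 0, 38 mm deep, flat dark bottom 8 mm above the worktop. Hole diameter 32 at x -126, 54 at x -71, 72 at x +4, 90 mm at x +97 mm. Origin: centre of underside; x points from smallest to largest hole, z up.
- jar_green: Bystander: a thin spice jar with a green lid, 24 mm in diameter, 90 mm tall. Origin: centre of its underside, z up. Leave it.
- jar_blue: Bystander: a stout spice jar with a blue lid, 60 mm in diameter, 112 mm tall. Origin: centre of its underside, z up. Leave it.

How it is judged:
By the outcome, as a careful person would: the job done as asked, in the order asked, and still so for the second after the job is handed in, with the robot touching nothing.
It also fails if it takes over 40 s, if anything falls off the work surface, if the arm or the gripper's body presses on something with over 40 N, if the wrist force passes 120 N, or if a joint passes its speed limit or range.

## Working session

There is one attempt and no reset: what is moved stays moved. The work goes in short steps, Python scripts to look and compute and a shell command to move; the robot and the scene stay as the last step left them, time stands still between calls to the robot, and variables do not carry over. Pictures are saved under pics/ and viewed, at most 10 in all, crops included, and the job is handed in when it is done.

```bash
mkdir -p pics; python3 - <<'E'
from plant import bot
import cv2,numpy as np
o=bot.get_obs();print({k:np.round(v,3) for k,v in o.items()},bot.grip_point_offset)
for n in("scene","top"):
    p,d=bot.capture(n);print(bot.calibration(n));np.savez(f'pics/{n}0.npz',p=p,d=d)
    cv2.imwrite(f'pics/{n}0.png',p[:,:,::-1])
E
```

```text
{'time': np.float64(0.0), 'joint_positions': array([-1.375,  0.343,  1.525,  0.   ,  1.275, -0.146]), 'dq': array([ 0.001, -0.001,  0.   , -0.   , -0.002,  0.003]), 'tau': array([ 1.0000e-03, -4.3124e+01, -2.4421e+01,  7.2000e-02,  5.6000e-02,
       -0.0000e+00]), 'tool_pos': array([ 175.922, -494.24 ,  226.062]), 'tcp_rot': array([-3.14 , -0.   ,  0.342]), 'contact_force': array([0.131, 0.53 , 1.239]), 'moment': array([ 0.046, -0.02 , -0.029]), 'finger_force': np.float64(0.0), 'grip_width': np.float64(91.777)} -18.8
{'vertical_fov': 51.977035099279576, 'cx': 328.18407669157517, 'cy': 241.61743503075968, 'rvec': array([ 2.14511542,  0.91761293, -0.42470505]), 'tvec': array([-427.68904373, -192.58323125, 1074.51254986])}
{'vertical_fov': 44.470365921016956, 'cx': 314.7622963402129, 'cy': 241.35080377308563, 'rvec': array([ 2.04356175, -2.17777578,  0.22497408]), 'tvec': array([ 116.45198578,  547.54281212, 1023.62754442])}
```

View pics/scene0.png

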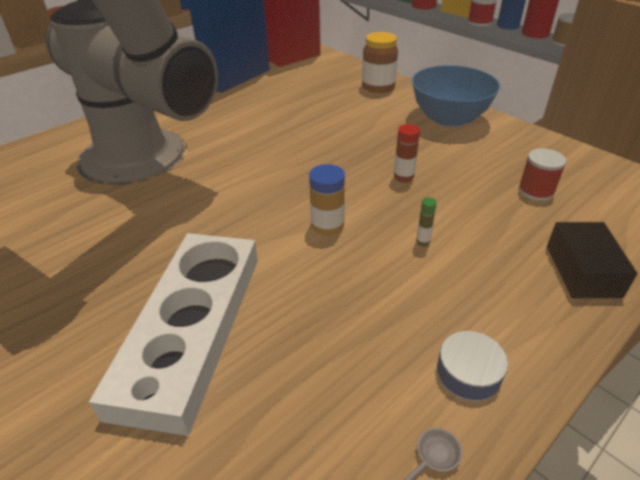

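View pics/top0.png

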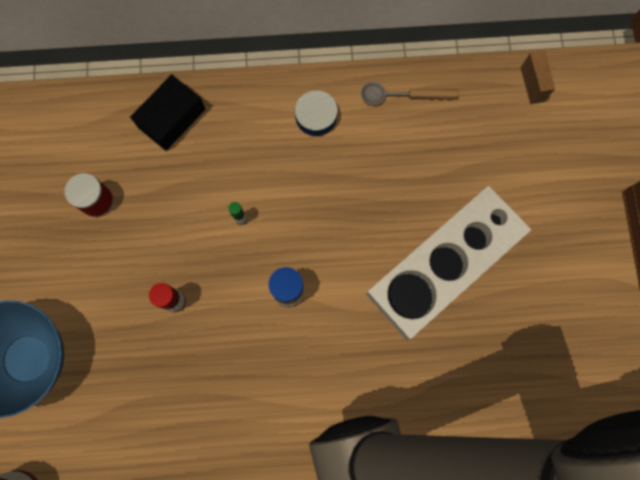

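The scene view shows the red lid at about (408,131), blue at (327,178), green at (428,204), and the rack at lower left. In the top view the red lid is at (162,296), blue at (286,285), green at (236,210), and the rack holes run from (410,296) for the largest to (498,217) for the smallest. The target is the 54 mm hole at about (478,236).

```bash
cat > h.py <<'E'
from plant import bot
import cv2,numpy as np
def cam(n):
    c=bot.calibration(n);R=cv2.Rodrigues(c['rvec'])[0];f=240/np.tan(np.radians(c['vertical_fov']/2))
    return c,R,f
def ray(n,uv):
    c,R,f=cam(n);uv=np.atleast_2d(uv).astype(float)
    d=np.c_[(uv[:,0]-c['cx'])/f,(uv[:,1]-c['cy'])/f,np.ones(len(uv))]@R
    return -R.T@c['tvec'],d
def plane(n,uv,z):
    o,d=ray(n,uv);return o+d*((z-o[2])/d[:,2])[:,None]
def pts(n,d,m):
    v,u=np.nonzero(m&(d>0));o,r=ray(n,np.c_[u,v]);return o+r*d[v,u][:,None]
def masks(p):
    h,s,v=[x.astype(int) for x in cv2.split(cv2.cvtColor(p,cv2.COLOR_RGB2HSV))]
    return dict(red=((h<5)|(h>174))&(s>190)&(v>90),blue=(h>108)&(h<125)&(s>170)&(v>90),
      green=(h>45)&(h<80)&(s>140)&(v>50),white=(s<60)&(v>120))
def comp(m,near):
    k,l,st,ce=cv2.connectedComponentsWithStats(m.astype(np.uint8))
    i=1+np.argmin(np.hypot(*(ce[1:]-near).T)+1e3*(st[1:,4]<25));return l==i,ce[i],st[i]
E
python3 - <<'E'
from h import *
near=dict(top=dict(red=(162,296),blue=(286,285),green=(236,210),white=(445,262)),scene=dict(red=(408,131),blue=(327,178),green=(428,204),white=(180,330)))
for n in near:
    z=np.load(f'pics/{n}0.npz');p,d=z['p'],z['d'];M=masks(p)
    for k in M:
        m,ce,st=comp(M[k],near[n][k]);P=pts(n,d,m)
        if k=='white':
            T=P[abs(P[:,2]-46)<6]; 
            print(n,k,st,'z',np.percentile(P[:,2],[5,50,95]).round(1))
            cs,hi=cv2.findContours(m.astype(np.uint8),cv2.RETR_CCOMP,cv2.CHAIN_APPROX_NONE)
            for c,h in zip(cs,hi[0]):
                if len(c)<15:continue
                W=plane(n,c[:,0],46)[:,:2].astype(np.float32)
                if h[3]<0: print('  outer',cv2.minAreaRect(W))
                else: print('  hole',cv2.minEnclosingCircle(W),np.ptp(W,0))
        else:
            ztop=dict(red=110,blue=112,green=90)[k]
            T=P[P[:,2]>np.percentile(P[:,2],95)-4]
            print(n,k,ce,st,'zmax',np.percentile(P[:,2],[50,97]).round(1),'top c',((T.min(0)+T.max(0))/2).round(1),np.ptp(T,axis=0).round(1),'centroid plane',plane(n,ce,ztop)[0].round(1))
E
```

```text
top red [160.7004717  294.63915094] [149 284  24  23 424] zmax [110.  113.4] top c [465.8 352.5 111.9] [38.2 39.8  6.7] centroid plane [466.2 352.3 110. ]
top blue [285.68292683 284.14634146] [270 269  32  32 779] zmax [111.8 115.2] top c [470.1 136.8 115.3] [54.2 53.6  9.1] centroid plane [470.3 136.6 112. ]
top green [234.86538462 208.40384615] [230 203  11  12 104] zmax [89.7 93.3] top c [617.4 221.8  92. ] [20.5 18.2  6.9] centroid plane [617.1 222.1  90. ]
top white [ 369  188  161  150 6091] z [42.3 45.8 49. ]
  outer ((504.710205078125, -165.08140563964844), (111.96179962158203, 308.0122375488281), 37.29374694824219)
  hole ((446.3958740234375, -88.00670623779297), 46.17253112792969) [90.91901 91.83999]
  hole ((502.7572937011719, -161.92843627929688), 37.205440521240234) [73.7225 74.1131]
  hole ((548.227783203125, -221.58497619628906), 28.210365295410156) [55.93164  56.011765]
  hole ((581.9501342773438, -265.1785888671875), 17.139129638671875) [33.207947 34.179733]
scene red [408.73469388 129.16326531] [400 125  19   9  98] zmax [108.4 109.7] top c [472.8 352.1 108.2] [34.  35.1  4.5] centroid plane [473.4 349.5 110. ]Traceback (most recent call last):
  File "<stdin>", line 6, in <module>
  File "h.py", line 20, in comp
    i=1+np.argmin(np.hypot(*(ce[1:]-near).T)+1e3*(st[1:,4]<25));return l==i,ce[i],st[i]
        ~~~~~~~~~^^^^^^^^^^^^^^^^^^^^^^^^^^^^^^^^^^^^^^^^^^^^^^
    return _wrapfunc(a, 'argmin', axis=axis, out=out, **kwds)
    return bound(*args, **kwds)
ValueError: attempt to get argmin of an empty sequence
```

The hole spacing and rack size agree with the given dimensions: 168 mm between the 90 and 54 mm holes, and a 308 mm block. The 54 mm hole is at about (548,-222) and the red jar at about (466,352). I'll go via (480,-120) so the path stays within reach.

```bash
python3 -m crank '[[[1,4.1,-2.5,0,0],[1,8.2,-5,0,0],[1,12.4,-7.5,0,0],[1,16.5,-10,0,0],[1,20.6,-12.6,0,0],[1,24.7,-15.1,0,0],[1,28.8,-17.6,0,0],[1,33,-20.1,0,0],[1,37.1,-22.6,0,0],[1,41.2,-25.1,0,0]]]'
python3 -m crank '[[[1,1.5,-4.5,0,0],[1,2.9,-9,0,0],[1,4.4,-13.5,0,0],[1,5.8,-18,0,0],[1,7.3,-22.5,0,0],[1,8.7,-27,0,0],[1,10.2,-31.5,0,0],[1,11.6,-36,0,0],[1,13.1,-40.5,0,0],[1,14.5,-44.9,0,0]]]'
python3 - <<'E'
from h import *
o=bot.get_obs();print(o['time'],o['tool_pos'],o['tcp_rot'],o['joint_positions'])
p,d=bot.capture('scene');np.savez('pics/scene1.npz',p=p,d=d);cv2.imwrite('pics/scene1.png',p[:,:,::-1])
z=np.load('pics/scene0.npz');p,d=z['p'],z['d']
# scene: lid side silhouette + body, depth points
sub=np.zeros(d.shape,bool);sub[120:190,388:428]=1
P=pts('scene',d,sub);P=P[(P[:,2]>15)&(abs(P[:,0]-466)<50)&(abs(P[:,1]-352)<50)]
for a,b in((20,40),(40,60),(60,85),(90,105),(105,115)):
    Q=P[(P[:,2]>a)&(P[:,2]<b)]
    A=np.c_[2*Q[:,:2],np.ones(len(Q))];s=np.linalg.lstsq(A,(Q[:,:2]**2).sum(1),rcond=None)[0]
    print(a,len(Q),s[:2].round(1),np.sqrt(s[2]+s[:2]@s[:2]).round(1),Q.min(0).round(),Q.max(0).round())
E
```

```text
time: 1.1
tool_pos: [480.8, -118.2, 226.5]
tcp_rot: [-3.142, 0.0, 0.342]
contact_force: [1.1, -1.3, 0.2]
grip_width: 91.6
finger_force: 0.0
time: 2.1
tool_pos: [465.5, 353.5, 226.3]
tcp_rot: [3.141, 0.001, 0.342]
contact_force: [0.3, 0.0, 0.3]
grip_width: 91.7
finger_force: 0.0
2.1 [465.52845602 353.51360404 226.26213541] [3.14127947e+00 7.21679246e-04 3.42073877e-01] [ 5.18502093e-01  4.52864487e-01  1.35327121e+00 -1.86776179e-04
  1.33622241e+00  1.74726791e+00]
20 178 [471.  353.4] 19.9 [454. 331.  20.] [493. 366.  40.]
40 202 [470.8 353.6] 20.2 [453. 331.  40.] [492. 370.  60.]
60 259 [471.4 352.7] 19.1 [453. 332.  60.] [492. 365.  85.]
90 153 [470.9 353.3] 19.7 [456. 332.  90.] [492. 364. 105.]
105 217 [472.  352.4] 15.3 [452. 332. 105.] [492. 375. 110.]
```

View pics/scene1.png

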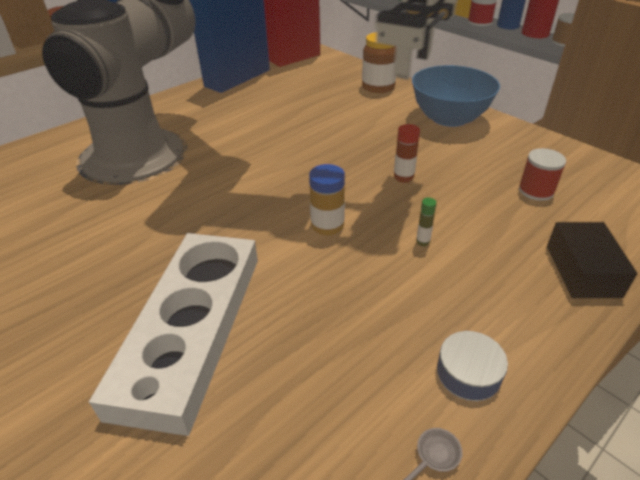

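The gripper is above the red jar, whose lid is at (408,130), with the fingertips near (400,72). The two cameras give the jar at x 466 and 471, so I'll use 469 and y 353. Now I'll descend so the TCP is at z≈55 and close.

```bash
python3 -m crank '[[[1,0.3,0,2,0],[1,0.3,0,5,0],[1,0.3,0,8,0],[1,0.3,0,10.5,0],[1,0.3,0,12.5,0],[1,0.3,0,14.5,0],[1,0.3,0,16,0],[1,0.3,0,17,0],[1,0.3,0,17.2,0],[1,0.3,0,17.2,0]]]'
python3 -m crank '[[[0.6,0,0,0,0],[0.5,0,0,0,0],[0.45,0,0,0,0],[0.4,0,0,0,0],[0.3,0,0,0,0],[0.3,0,0,0,0],[0.3,0,0,0,0],[0.3,0,0,0,0],[0.3,0,0,0,0],[0.3,0,0,0,0]]]'
```

```text
time: 3.15
tool_pos: [469.0, 352.5, 54.6]
tcp_rot: [3.141, 0.0, 0.342]
contact_force: [0.7, 0.6, -0.3]
grip_width: 91.9
finger_force: 0.0
time: 4.15
tool_pos: [469.0, 352.5, 54.7]
tcp_rot: [3.141, 0.0, 0.342]
contact_force: [-0.0, -0.2, 1.0]
grip_width: 41.6
finger_force: 30.0
```

```bash
python3 -m crank '[[[0.3,0,0,-0.5,0],[0.3,0,0,-2,0],[0.3,0,0,-4,0],[0.3,0,0,-6.5,0],[0.3,0,0,-9,0],[0.3,0,0,-11.5,0],[0.3,0,0,-13.5,0],[0.3,0,0,-14.7,0],[0.3,0,0,-15,0],[0.3,0,0,-15,0]]]'
python3 - <<'E'
from h import *
p,d=bot.capture('scene');cv2.imwrite('pics/scene2.png',p[:,:,::-1][0:300,250:550])
E
```

```text
time: 5.15
tool_pos: [468.8, 352.4, 204.3]
tcp_rot: [3.141, 0.0, 0.342]
contact_force: [1.1, 0.8, -2.6]
grip_width: 41.4
finger_force: 30.0
```

View pics/scene2.png

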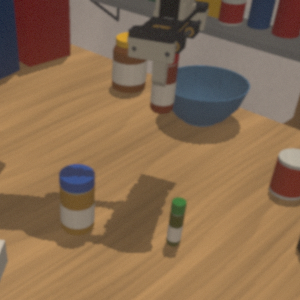

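The crop shows the jar lifted and upright in the gripper at crop (162,85), with blue and green undisturbed. Next I'll carry it over to the rack.

```bash
python3 -m crank '[[[0.3,-0.2,1,0,0],[0.3,-0.6,3,0,0],[0.3,-1.2,6,0,0],[0.3,-1.9,9,0,0],[0.3,-2.5,12,0,0],[0.3,-3.1,15,0,0],[0.3,-3.8,18.1,0,0],[0.3,-4.5,21.5,0,0],[0.3,-5.2,25,0,0],[0.3,-5.9,28.4,0,0]]]'
python3 -m crank '[[[0.3,-0.7,3.4,0,0],[0.3,-1.4,6.8,0,0],[0.3,-2.1,10.2,0,0],[0.3,-2.8,13.6,0,0],[0.3,-3.5,17,0,0],[0.3,-4.2,20.4,0,0],[0.3,-4.9,23.5,0,0],[0.3,-5.4,26,0,0],[0.3,-5.8,27.7,0,0],[0.3,-5.9,28.3,0,0]]]'
python3 - <<'E'
from h import *
for n in('scene','top'):
    p,d=bot.capture(n);np.savez(f'pics/{n}3.npz',p=p,d=d);cv2.imwrite(f'pics/{n}3.png',p[:,:,::-1])
E
```

```text
time: 6.2
tool_pos: [508.0, 63.2, 203.9]
tcp_rot: [-3.141, 0.002, 0.342]
contact_force: [0.7, 0.2, -1.1]
grip_width: 41.4
finger_force: 30.0
time: 7.2
tool_pos: [547.2, -222.9, 203.8]
tcp_rot: [-3.141, 0.001, 0.34]
contact_force: [0.5, 0.3, -1.5]
grip_width: 41.6
finger_force: 30.0
```

View pics/scene3.png

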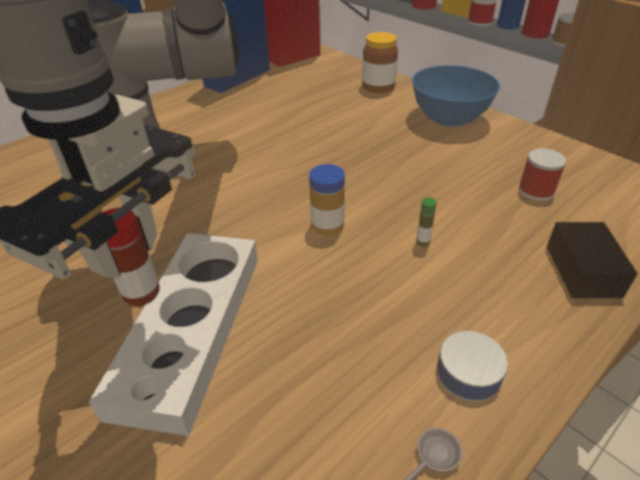

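View pics/top3.png

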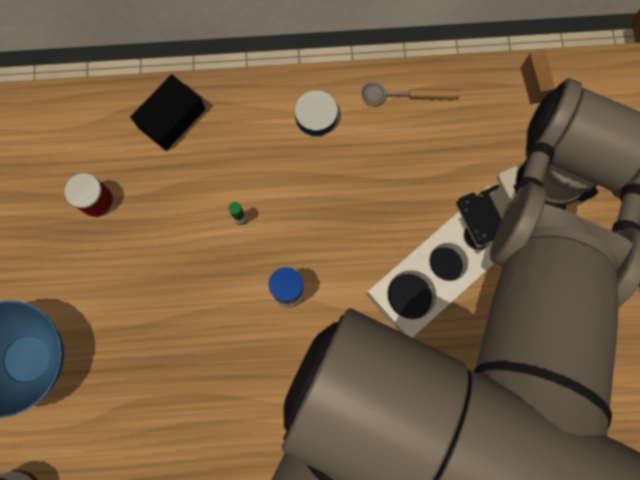

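In the scene view the jar's lid is at (125,232) and its foot at (138,297), held upright above the rack; the 54 mm hole is at (165,351). The top view is blocked by the arm. I'll compare the jar and hole in the scene camera, so its calibration bias cancels.

```bash
python3 - <<'E'
from h import *
z=np.load('pics/scene0.npz');p,d=z['p'],z['d']
v,u=np.mgrid[:480,:640];o,r=ray('scene',np.c_[u.ravel(),v.ravel()])
W=(o+r*d.ravel()[:,None]).reshape(480,640,3)
g=cv2.cvtColor(p,cv2.COLOR_RGB2GRAY)
m=((abs(W[:,:,2]-46)<4)).astype(np.uint8);m[:, 270:]=0;m[:225]=0
k,l,st,ce=cv2.connectedComponentsWithStats(m);i=1+np.argmax(st[1:,4]);m=(l==i).astype(np.uint8)
print(st[i],np.median(W[l==i][:,2]))
cs,hi=cv2.findContours(m,cv2.RETR_CCOMP,cv2.CHAIN_APPROX_NONE)
for c,h in zip(cs,hi[0]):
    if len(c)<15:continue
    P=plane('scene',c[:,0],46)[:,:2].astype(np.float32)
    print('outer' if h[3]<0 else 'hole',cv2.minAreaRect(P) if h[3]<0 else cv2.minEnclosingCircle(P), cv2.fitEllipse(P)[:2])
z=np.load('pics/scene3.npz');p,d=z['p'],z['d']
sub=np.zeros(d.shape,bool);sub[205:310,100:165]=1
P=pts('scene',d,sub);P=P[(P[:,2]>130)&(abs(P[:,0]-547)<40)&(abs(P[:,1]+222)<40)]
print('zmin',P[:,2].min())
for a,b in((150,162),(162,175),(175,190),(190,205)):
    Q=P[(P[:,2]>a)&(P[:,2]<b)]
    A=np.c_[2*Q[:,:2],np.ones(len(Q))];s=np.linalg.lstsq(A,(Q[:,:2]**2).sum(1),rcond=None)[0]
    from scipy.optimize import least_squares
    f=least_squares(lambda x:np.hypot(*(Q[:,:2]-x).T)-21,[547,-222],loss='soft_l1')
    print(a,len(Q),s[:2].round(1),np.sqrt(s[2]+s[:2]@s[:2]).round(1),'R21 fit',f.x.round(1),np.abs(f.fun).mean().round(2))
E
```

```text
[   89   233   166   185 10073] 44.84619076346803
outer ((510.3006286621094, -166.0599822998047), (115.65288543701172, 309.6018371582031), 37.146183013916016) ((511.5401306152344, -168.29400634765625), (129.35650634765625, 384.42449951171875))
hole ((585.8302612304688, -265.7900390625), 16.78495979309082) ((586.1555786132812, -266.0016784667969), (31.289033889770508, 32.56217575073242))
hole ((552.835693359375, -222.36184692382812), 27.79262351989746) ((553.2152099609375, -222.55520629882812), (53.37063980102539, 54.25534439086914))
hole ((507.3590087890625, -162.9644012451172), 37.267581939697266) ((507.98541259765625, -163.1396484375), (71.45582580566406, 72.04425811767578))
hole ((451.6211242675781, -89.1146011352539), 46.279422760009766) ((452.27032470703125, -89.29206848144531), (89.06937408447266, 89.755126953125))
zmin 147.85216623966107
150 246 [ 548.3 -221.7] 20.5 R21 fit [ 547.8 -221.6] 0.5
162 326 [ 548.8 -221.8] 20.8 R21 fit [ 548.5 -221.7] 0.45
175 424 [ 548.9 -221.9] 20.8 R21 fit [ 548.6 -221.8] 0.48
190 417 [ 547.3 -221.7] 22.3 R21 fit [ 548.6 -221.8] 0.62
```

In the scene camera the jar is 4.5 mm in x and -0.6 mm in y from the hole. I'll correct that, descend to just above the rack and check again.

```bash
python3 -m crank '[[[0.3,0.2,0.1,0.5,0],[0.3,0.4,0.2,1.5,0],[0.3,0.4,0.2,3,0],[0.3,0.4,0.2,4.5,0],[0.3,0.4,0.2,6,0],[0.3,0.4,0.2,7.3,0],[0.3,0.4,0.2,8.3,0],[0.3,0.4,0.2,8.8,0],[0.3,0.4,0.2,9,0],[0.3,0.4,0.2,9,0]]]'
python3 - <<'E'
from h import *
from scipy.optimize import least_squares
p,d=bot.capture('scene');np.savez('pics/scene4.npz',p=p,d=d);cv2.imwrite('pics/scene4.png',cv2.resize(p[210:450,60:300,::-1],None,fx=2,fy=2))
sub=np.zeros(d.shape,bool);sub[225:400,90:220]=1
P=pts('scene',d,sub);P=P[(P[:,2]>52)&(abs(P[:,0]-552)<35)&(abs(P[:,1]+222)<35)]
for a,b in((57,64),(64,75),(75,90),(90,105)):
    Q=P[(P[:,2]>a)&(P[:,2]<b)]
    f=least_squares(lambda x:np.hypot(*(Q[:,:2]-x).T)-21,[552,-222],loss='soft_l1')
    print(a,len(Q),f.x.round(1),np.abs(f.fun).mean().round(2))
E
```

```text
time: 8.3
tool_pos: [552.5, -221.8, 114.9]
tcp_rot: [3.141, -0.0, 0.342]
contact_force: [0.3, -0.3, -1.2]
grip_width: 41.6
finger_force: 30.0
57 18 [ 551.4 -221.1] 0.62
64 197 [ 553.4 -220.5] 0.47
75 285 [ 553.7 -220.7] 0.44
90 295 [ 553.8 -220.7] 0.48
```

View pics/scene4.png

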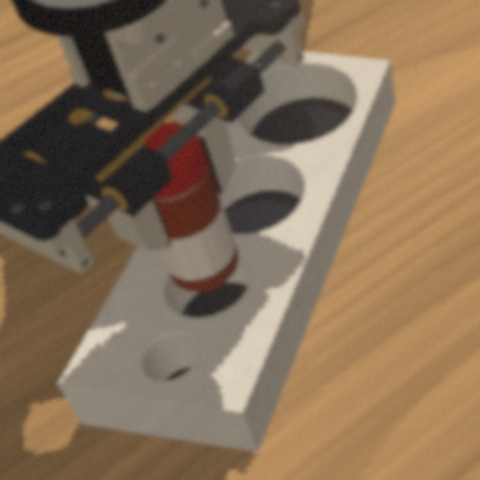

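The crop shows the jar's foot at crop (207,283), over the 54 mm hole at crop (207,290). The residual is about (-0.5,-1.8) mm, so I'll correct that and lower the jar.

```bash
python3 -m crank '[[[0.3,-0.1,0.15,0,0],[0.3,-0.1,0.15,0.5,0],[0.3,-0.1,0.15,1.2,0],[0.3,-0.1,0.15,1.9,0],[0.3,-0.1,0.15,2.6,0],[0.3,-0.1,0.15,3.3,0],[0.3,-0.1,0.15,4,0],[0.3,-0.1,0.15,4.6,0],[0.3,-0.1,0.15,4.9,0],[0.3,-0.1,0.15,4.9,0]]]'
python3 -m crank '[[[0.3,0,0,0.03,0],[0.3,0,0,0.06,0],[0.3,0,0,0.09,0],[0.3,0,0,0.12,0],[0.3,0,0,0.15,0],[0.3,0,0,0.18,0],[0.3,0,0,0.21,0],[0.3,0,0,0.23,0],[0.3,0,0,0.25,0],[0.3,0,0,0.25,0]]]'
```

```text
time: 9.35
tool_pos: [551.6, -223.4, 65.2]
tcp_rot: [-3.141, 0.001, 0.342]
contact_force: [0.7, -0.1, -1.0]
grip_width: 41.6
finger_force: 30.0
time: 10.35
tool_pos: [551.8, -223.5, 63.2]
tcp_rot: [3.142, 0.0, 0.342]
contact_force: [-0.6, 0.5, -1.9]
grip_width: 41.6
finger_force: 30.0
```

```bash
python3 -m crank '[[[0.3,0,0,0.02,0],[0.3,0,0,0.04,0],[0.3,0,0,0.06,0],[0.3,0,0,0.08,0],[0.3,0,0,0.1,0],[0.3,0,0,0.1,0],[0.3,0,0,0.1,0],[0.3,0,0,0.1,0],[0.3,0,0,0.1,0],[0.3,0,0,0.1,0]]]'
```

```text
time: 11.35
tool_pos: [551.9, -223.5, 62.6]
tcp_rot: [3.141, -0.0, 0.342]
contact_force: [-2.4, 0.4, 6.2]
grip_width: 41.6
finger_force: 30.0
```

It made contact at TCP z 62.6, exactly the expected bottom, so I'll release and retract straight up.

```bash
python3 -m crank '[[[0.47,0,0,0,0],[0.48,0,0,0,0],[0.5,0,0,0,0],[0.55,0,0,0,0],[0.6,0,0,0,0],[0.7,0,0,0,0],[0.8,0,0,0,0],[0.9,0,0,0,0],[1,0,0,0,0],[1,0,0,0,0]]]'
python3 -m crank '[[[1,0,0,-0.5,0],[1,0,0,-2,0],[1,0,0,-4,0],[1,0,0,-7,0],[1,0,0,-10,0],[1,0,0,-13,0],[1,0,0,-15,0],[1,0,0,-16.5,0],[1,0,0,-17,0],[1,0,0,-17,0]]]'
python3 - <<'E'
from h import *
p,d=bot.capture('scene');cv2.imwrite('pics/scene5.png',p[:,:,::-1])
sub=np.zeros(d.shape,bool);sub[225:400,90:220]=1
P=pts('scene',d,sub);P=P[(P[:,2]>52)&(P[:,2]<140)&(abs(P[:,0]-552)<28)&(abs(P[:,1]+222)<28)]
print('top z',np.percentile(P[:,2],[90,98]))
from scipy.optimize import least_squares
for a,b in((55,75),(75,93),(95,112)):
    Q=P[(P[:,2]>a)&(P[:,2]<b)]
    print(a,least_squares(lambda x:np.hypot(*(Q[:,:2]-x).T)-21,[552,-222],loss='soft_l1').x.round(1))
E
```

```text
time: 12.35
tool_pos: [551.9, -223.5, 62.2]
tcp_rot: [3.141, 0.0, 0.342]
contact_force: [-0.4, -0.1, 0.9]
grip_width: 89.4
finger_force: 0.0
time: 13.35
tool_pos: [552.0, -223.6, 232.9]
tcp_rot: [3.14, -0.001, 0.342]
contact_force: [-0.9, 0.5, 0.9]
grip_width: 91.9
finger_force: 0.0
top z [117.33633463 118.16186579]
55 [ 552.9 -222.2]
75 [ 552.5 -222.2]
95 [ 552.6 -222.1]
```

View pics/scene5.png

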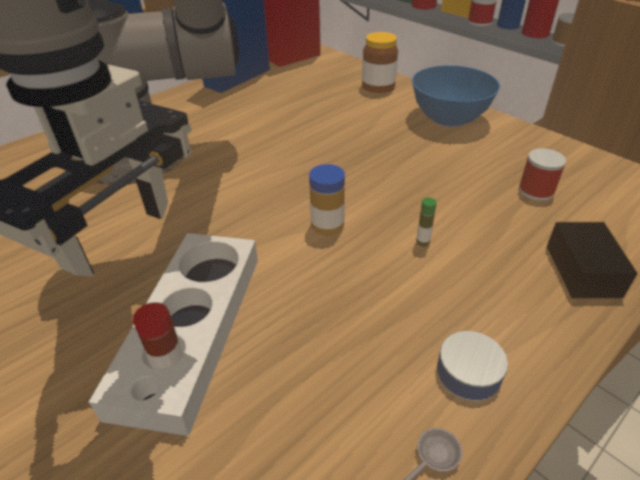

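The jar stands upright in the 54 mm hole, lid at (154,320) with its top at z 118 (8 + 110 mm). The blue jar at (327,198) and green jar at (427,222) have not moved, and the gripper is clear.

```bash
python3 -c "
from plant import bot
print(bot.close_job())"
```

```text
the job is handed in; nothing more can be done
None
```

The red-lid jar stands upright on the bottom of the 54 mm hole and is released, the green and blue jars stayed where they were, and I handed the job in at about 13.4 s.

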